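# Slide the vial carrier board into its rail notches and swing the keeper over it

### The arm

A 6-joint arm with a two-finger parallel gripper is mounted at the origin on a cart in front of the work surface, level with it; the furniture and walls round the work are solid. World frame = base frame: x ahead of the robot, y to its left, z up, the work surface at z = 0. Lengths are in mm, angles in rad, forces in N, time in s.
With the tool pointing down it reaches from about 275 to 750 mm from the base axis. Payload 10.2 kg.
Tool frame: the origin (TCP) lies where the fingers leave the gripper's body, on its centre line; the fingertips stand 73 mm ahead of it and the grasp point (between the pads) lies 54 mm ahead of it; z points along the fingers, y is the line along which they close (so a half turn about z gives the same grasp; the last joint's range is limited). The gripper opens to 85 mm and grips with 20 to 120 N. Pads are 22 mm wide; open, the fingers measure 114 mm over their backs; the gripper's body (76 mm by 85 mm) begins 54 mm behind the grasp point. The pads swing forward as they close: fully open they stand 13 mm farther back than shut.
Start: joints at [1.108, 0.313, 1.498, -0, 1.331, -0.223], TCP at [124.705, 509.981, 303.894] pointing down, gripper open.
Joint ranges: [-2.94, 2.94], [-0.97, 2.17], [0.19, 2.56], [-1.23, 4.37], [0.02, 3.11], [-2.88, 2.88]. Speed limits (rad/s): [2.39, 2.39, 3.01, 3.14, 3.14, 3.14].

### API

Orientations are given as a unit quaternion [w, x, y, z].
In Python, from rig import ctrl gives the robot as it stands.
- The arm moves only by the shell command python3 -m creep 'ROWS' [OPENING] [FORCE]. ROWS is JSON, a list that holds one entry, the list of rows, each a list of 6 numbers: the shift along the world's x, y, z in units of 25 mm (1.0 is 25 mm), then the turn, a rotation vector about the world's x, y, z in units of 5 degrees (1.0 is 5 degrees). In form: [[[x, y, z, ax, ay, az], ...]]. A call has 1 to 20 rows; each row is the pose to reach, as a shift and turn from the pose commanded when the call began; what a row does not reach only later rows make up. A row lasts 1/12 s, in which the tool goes at most 41.7 mm and 7.16 degrees, less where a joint would pass 70% of its speed; a pose out of reach is approached as far as the arm can. A call with a gripper value outside its range is refused whole. OPENING is the finger opening in mm, from 0 to 85.4, set as the call begins (- or left out, the last holds). The fingers move at their own pace and stop on an object; FORCE is the grip in N (left out, the last holds). Time passes only in rows, so rows that repeat a pose let the fingers close. It gives the time, the measured TCP pose, the force, the opening and the grip force at its end, in the units of the state.
- ctrl.sense(): the state, without advancing time (a new reading comes with each control period).
- ctrl.capture(name): name is "scene" or "side" or "wrist"; returns a dict with "image" (400x640x3 uint8, red, green, blue), "fx", "fy", "cx", "cy" (pixels), "R" (3x3) and "t" (3): a world point X has camera coordinates R X + t. Camera axes: x right, y down, z forward; pixel columns grow to the right and rows downward; lengths in mm; the calibration is good to about 2 mm. A picture is of the moment at which its call begins. There is no depth.
- ctrl.finish_job(): hands the job in; it is judged then, once.
The state is a dict: "time_s": time; "joints": joint angles; "dq": joint speeds; "tau": joint torques, N m; "eef_pos": TCP position; "ee_rot": TCP orientation; "force": force on the tool from outside, world axes, zero at the start; "wrist_torque": the same for the moment, N m; "grip_width": opening from 0.0 (shut) to 1.0 (fully open); "grip_force": force on a finger pad.
Only numpy, scipy, OpenCV 4.12 (cv2) and the standard library are available. Lean on these libraries where they do the work, as an engineer would, in place of code of your own. Each camera call takes 0.05 s, during which the arm holds its last target. There are 200 camera calls.

### The job

With the fingertips, push the white carrier board by its lipped end along the two rails until it drops into the rail notches and lies flat and fully down, without forcing it. Then push the upright post of the steel swing keeper round so that the keeper lies straight across over the board's edge, as far as it turns. Do not lift or carry the board, leave the two vials standing in it untouched, and leave the other things on the bench alone.

Things in the scene. Friction and masses are not known exactly. Their poses are not given: they have to be found in the camera images.
- dock: Fixed aluminium plate 185 x 320 x 10 mm on the bench with two steel rails and a keeper pillar. Origin: at bench height, midway between the rails; +y = sliding direction, +x across the rails away from the robot, z up. Plate: x -110 to +75, y -165 to +155 mm. Rails: 12 mm wide at x = +-55, y -160 to +150, tops 40 mm up; the 98 mm between them is free. Turned up to 0.3 rad.
- board: Loose white plastic carrier board, 134 (x) x 160 mm (y, along the rails), panel 10 mm thick, 0.5 to 0.95 kg. Origin: centre of the panel's underside; +y points along the slide. Four feet, 16 mm long, 6 mm high, at y = +-62 mm ride on the rails; skirts guide it sideways (2 mm play). Origin 46 mm above the bench when riding, 40 mm when dropped in. Starts 40 to 90 mm short of its place.
- push_face (a point): Place to push, towards the dock's +y: middle of the outer face of the board's lipped -y end, 10 mm above the panel's underside. The face spans 0 to 23 mm above the underside and is 110 mm wide; fingertips may reach lower, between the rails. The lip is 8 mm thick. Pushing takes about 2 to 8 N.
- seat (a point): Point fixed to the dock where the board's origin lies when seated: dock x 0, y +40 mm, 40 mm up. Each rail has two notches 6.7 mm deep, 24 mm long, centred 62 mm either side of it along y, for the four feet; the front feet start past the first notches. Seated, the feet have 4 mm play each way along y, then stop hard against the notch ends.
- keeper (a joint): Angle of the steel swing keeper about its upright pivot, rad: 0 = along the rail, pointing to the dock's -y; grows counter-clockwise from above; 1.57 (stop) = straight across the board's edge, to the dock's +x. Starts -0.5 to 0.05, stays where left; under 2 N at the post. Bar 16 mm wide, underside 53 mm up: clears the dropped board's panel (top 50 mm), not a riding one.
- keeper_post (a point): Middle height of the upright post on the keeper, 50 mm from the pivot axis: 13 mm thick, 30 mm tall, from 61 to 91 mm above the bench; this point is 76 mm above the bench.
- keeper_pivot (a point): Fixed point on the keeper's vertical pivot axis, at the height of the bar (57 mm above the bench), at dock x = -88, y = +30 mm. The pivot's pillar, 22 mm thick, stands below it.
- vial_0: Glass sample vial with screw cap, 27 mm thick, 62 mm tall, standing loose in the board's pocket nearer the robot. Origin: centre of its underside.
- vial_1: The same sort of vial in the farther pocket. Origin: centre of its underside.
- tip_box: Pipette tip box, 88 x 122 x 74 mm, left of the dock; bystander. Origin under its centre.
- bottle_amber: Brown screw-cap bottle, 60 mm thick, 120 mm tall, right of the dock; bystander. Origin under its centre.
- petri_0: Petri dish, 88 mm across, 16 mm high, behind the dock at the left; bystander. Origin under its centre.
- wash_bottle: White squeeze wash bottle, 65 x 96 x 194 mm, behind the dock; bystander. Origin under its centre.
- marker_black: Marker pen, 12 x 136 x 13 mm, lying between robot and dock at the right; bystander. Origin under its centre.
Mind the look-alikes: they are no part of the job. What is shaped like the vial_0 but blue or turquoise is not meant.

How it is judged:
By the outcome, as a careful person would: the job done as asked, in the order asked, and still so for the second after the job is handed in, with the robot touching nothing.
It also fails if it takes over 56 s, if anything falls off the work surface, if the arm or the gripper's body presses on something with over 40 N, if the wrist force passes 120 N, or if a joint passes its speed limit or range.

## Working session

There is one attempt and no reset: what is moved stays moved. The work goes in short steps, Python scripts to look and compute and a shell command to move; the robot and the scene stay as the last step left them, time stands still between calls to the robot, and variables do not carry over. Pictures are saved under pics/ and viewed, at most 10 in all, crops included, and the job is handed in when it is done.

```bash
mkdir -p pics; ls; cat > h.py <<'E'
from rig import ctrl
import numpy as np, cv2
def cap(n,f=None):
    c=ctrl.capture(n); c['image']=np.asarray(c['image'])
    for k in('R','t'): c[k]=np.array(c[k])
    if f: cv2.imwrite('pics/'+f,c['image'][:,:,::-1])
    return c
def ray(c,u,v,z):
    d=c['R'].T@np.array([(u-c['cx'])/c['fx'],(v-c['cy'])/c['fy'],1]); o=-c['R'].T@c['t']
    return o+d*(z-o[2])/d[2]
def proj(c,X):
    p=c['R']@np.array(X,float)+c['t']; return np.array([c['fx']*p[0]/p[2]+c['cx'],c['fy']*p[1]/p[2]+c['cy']])
E
python3 - <<'E'
from h import *
a=cap('scene','a.png');b=cap('side','b.png')
for c in(a,b): print(-c['R'].T@c['t'],c['fx'])
s=ctrl.sense();print(s['time_s'],s['eef_pos'],s['ee_rot'],s['grip_width'],s['force'])
E
```

```text
pics
[-233.87134307 -445.68771635  701.56003512] 415.08794081228353
[  260.95804793 -1141.23836509   606.24729785] 496.29045217848295
0.1 [124.65379493 509.83161342 303.41169954] [-1.78339292e-04  1.19627061e-01  9.92818738e-01 -5.36593000e-04] 0.998970564730787 [-0.78717741 -0.08531059 -1.20263289]
```

View pics/a.png

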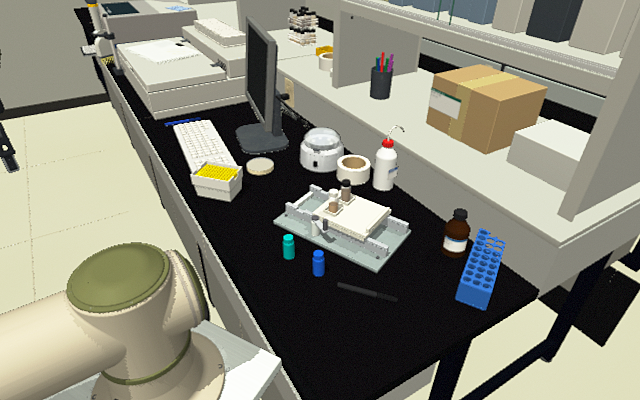

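View pics/b.png

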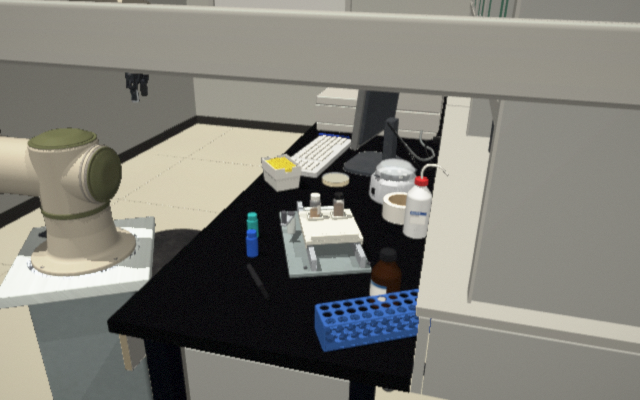

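The scene view shows the dock at about (275–410, 185–268), with the board on it at (320–392, 195–238). The vials are at (334,200) and (346,190), and the keeper post is near (315,225). Next I'll enlarge both views.

```bash
python3 - <<'E'
import cv2,numpy as np
a=cv2.imread('pics/a.png')[175:275,265:420];b=cv2.imread('pics/b.png')[185:285,270:380]
A=cv2.resize(a,None,fx=5,fy=5,interpolation=2);B=cv2.resize(b,None,fx=5,fy=5,interpolation=2)
cv2.imwrite('pics/a2.png',A);cv2.imwrite('pics/b2.png',B)
E
```

```text
(no output)
```

View pics/a2.png

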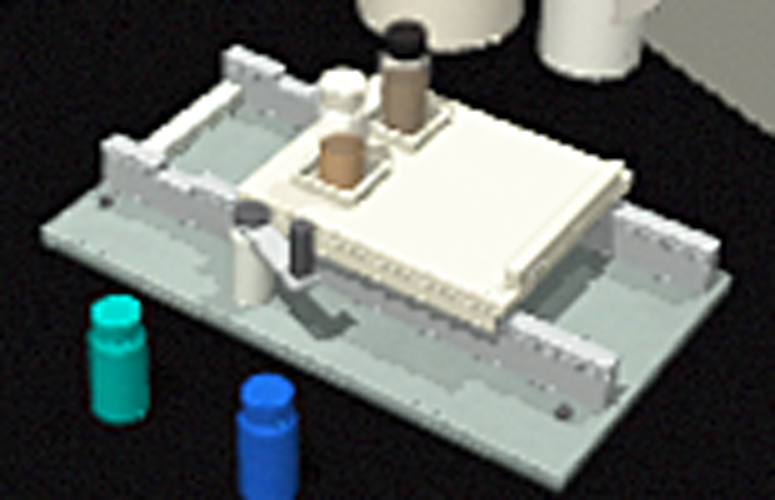

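View pics/b2.png

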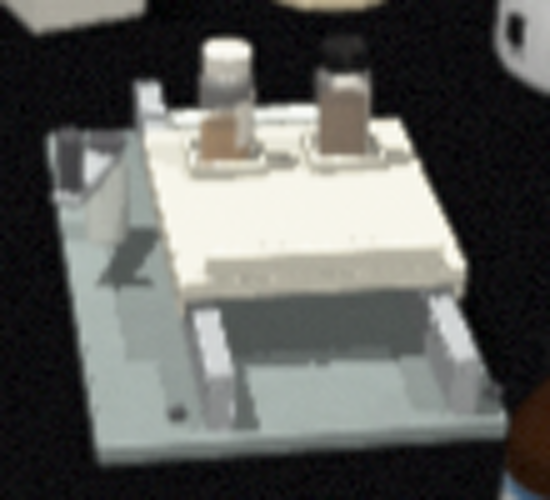

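The crops show the plate corners in a2 at left (42,232), bottom (563,475) and right (732,280). The lip is at about (510–630, 165–285), and the keeper pivot cap is at (252,213) with its post at (302,245).

```bash
python3 - <<'E'
from h import *
a=cap('scene');b=cap('side')
pa=lambda u,v,z:ray(a,265+u/5,175+v/5,z); pb=lambda u,v,z:ray(b,270+u/5,185+v/5,z)
A,B,C=pa(42,232,10),pa(563,474,10),pa(732,280,10)
print(A,B,C,np.linalg.norm(A-B),np.linalg.norm(C-B))
B2,C2,A2=pb(98,450,10),pb(505,430,10),pb(48,135,10); print('side',A2,B2,C2)
def pose(P):
    M=np.array([[-110,155],[-110,-165],[75,-165]],float);P=np.array(P)[:,:2]
    m,p=M.mean(0),P.mean(0);U,S,V=np.linalg.svd((M-m).T@(P-p));R=(U@V).T
    return np.arctan2(R[1,0],R[0,0]),p-R@m,R
for P in([A,B,C],[A2,B2,C2],[(A+A2)/2,(B+B2)/2,(C+C2)/2]):
    th,o,R=pose(P);print('dock',th,o)
f=lambda X:np.round(R.T@(X[:2]-o),1)
print('pivot',f(pa(252,208,62)),f(pb(68,135,62)),'world pivot',o+R@[-88,30])
print('post top',f(pa(302,222,91)),f(pb(68,133,91)),'post bottom',f(pa(300,277,57)),f(pb(70,195,57)))
print('lip top ends riding z69',f(pa(630,175,69)),f(pa(512,268,69)),f(pb(207,262,69)),f(pb(465,262,69)))
print('board corner top56',f(pa(497,318,56)),f(pb(185,290,56)))
for y in(-86,-70,-42):print(y,o+R@[0,y])
E
```

```text
[480.37575676  81.59038973  10.        ] [ 447.84629213 -232.95293017   10.        ] [ 624.44543137 -256.08500057   10.        ] 316.2209135526722 178.10768838975267
side [482.68432333  81.66760841  10.        ] [ 444.38496425 -235.57754095   10.        ] [ 623.2410202  -263.38328292   10.        ]
dock -0.1153535472274418 [572.28198796 -83.43325286]
dock -0.1329840583817188 [572.41124268 -87.68808552]
dock -0.12422743747132228 [572.35180245 -85.56188863]
pivot [-82.3  36.3] [-105.7   45.5] world pivot [488.74720256 -44.88915971]
post top [-107.4  -11.8] [-109.4  -12.6] post bottom [-107.6  -11.5] [-108.8  -11.2]
lip top ends riding z69 [  48.5 -108.3] [-53.1 -98.1] [ -53.9 -107.8] [  62.1 -121. ]
board corner top56 [ -75.6 -104.3] [ -64.  -109.1]
-86 [ 561.69570056 -170.89914598]
-70 [ 563.67823115 -155.02244694]
-42 [ 567.14765967 -127.23822361]
```

```bash
python3 -m creep '[[[17.2,-29.6,0,0,0,-16.7],[17.2,-29.6,0,0,0,-16.7],[17.2,-29.6,0,0,0,-16.7],[17.2,-29.6,0,0,0,-16.7],[17.2,-29.6,0,0,0,-16.7],[17.2,-29.6,0,0,0,-16.7],[17.2,-29.6,0,0,0,-16.7],[17.2,-29.6,0,0,0,-16.7],[17.2,-29.6,0,0,0,-16.7],[17.2,-29.6,0,0,0,-16.7],[17.2,-29.6,0,0,0,-16.7],[17.2,-29.6,0,0,0,-16.7],[17.2,-29.6,0,0,0,-16.7],[17.2,-29.6,0,0,0,-16.7],[17.2,-29.6,0,0,0,-16.7],[17.2,-29.6,0,0,0,-16.7],[17.2,-29.6,0,0,0,-16.7],[17.2,-29.6,0,0,0,-16.7],[17.2,-29.6,0,0,0,-16.7],[17.2,-29.6,0,0,0,-16.7]]]' 0 20
```

```text
time_s: 1.87
eef_pos: [544.0, -212.5, 303.6]
ee_rot: [-0.0, 0.75, 0.661, -0.0]
force: [0.8, -0.6, 0.2]
grip_width: -0.005
grip_force: 0.0
```

```bash
python3 -m creep '[[[0.3,-0.5,-2,0,0,0],[0.3,-0.5,-3,0,0,0],[0.3,-0.5,-3,0,0,0],[0.3,-0.5,-3,0,0,0]]]'
python3 - <<'E'
from h import *
c=cap('wrist','c.png');np.savez('c.npz',**c)
c=cap('scene','d.png');d=cap('side')
a=c['image'][175:275,265:420,::-1];b=d['image'][185:285,270:380,::-1]
r=lambda i:cv2.resize(i,None,fx=3,fy=3,interpolation=2)
cv2.imwrite('pics/d2.png',np.hstack([r(a),r(b)]))
E
```

```text
time_s: 2.2
eef_pos: [550.5, -222.8, 228.2]
ee_rot: [-0.002, 0.75, 0.661, -0.0]
force: [0.9, 0.2, 1.2]
grip_width: 0.005
grip_force: 0.0
```

View pics/c.png

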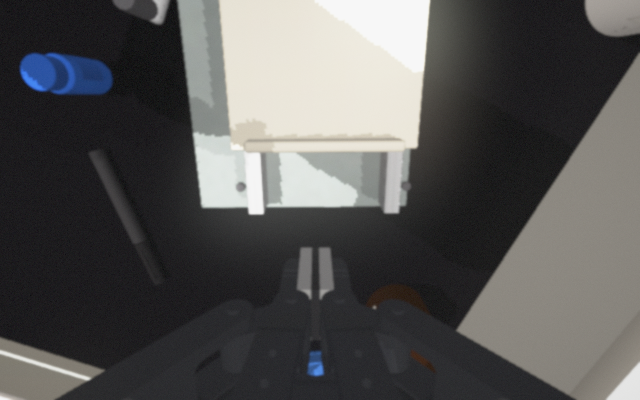

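The wrist view shows the plate's -y edge at row 207 (columns 201–407) and the lip's outer edge at row 151 (columns 246–405). The brown bottle is close to the right of the gripper at about (395,300). I'll measure all of these.

```bash
python3 - <<'E'
from h import *
c=dict(np.load('c.npz'))
o=np.array([572.35,-85.6]);th=-.1245;R=np.array([[np.cos(th),-np.sin(th)],[np.sin(th),np.cos(th)]])
f=lambda X:np.round(R.T@(X[:2]-o),1)
print('plate L,R',f(ray(c,201,208,10)),f(ray(c,407,207,10)))
print('rails end top',f(ray(c,248,214,40)),f(ray(c,265,214,40)),f(ray(c,385,212,40)),f(ray(c,400,212,40)))
print('lip',f(ray(c,246,151,69)),f(ray(c,405,151,69)))
print('panel',f(ray(c,231,149,56)),f(ray(c,418,147,56)))
s=ctrl.sense();print('tcp',f(np.array(s['eef_pos'])))
a=cap('scene');b=cap('side')
for n,c,box in(('a',a,(440,205,475,260)),('b',b,(360,245,410,300))):
    x0,y0,x1,y1=box;im=c['image'][y0:y1,x0:x1].astype(int);h=cv2.cvtColor(im.astype(np.uint8),cv2.COLOR_RGB2HSV)
    m=(h[...,1]>100)&(h[...,2]>25)&(h[...,0]<20);v,u=np.nonzero(m);print(n,u.min()+x0,u.max()+x0,v.min()+y0,v.max()+y0)
    uc=(u.min()+u.max())/2+x0
    print(ray(c,uc,v.max()+y0-3,0),ray(c,uc,v.min()+y0+3,115))
E
```

```text
plate L,R [-108.1 -161.8] [  77.4 -161. ]
rails end top [ -59.6 -156.3] [ -45.7 -156.3] [  51.5 -154.7] [  63.6 -154.7]
lip [-51.8 -99.8] [ 56.1 -99.9]
panel [ -65.2 -100.6] [ 68.5 -99.4]
tcp [  -3.7 -138.8]
a 441 469 219 257
[ 603.66100697 -377.43619279    0.        ] [ 574.89928475 -362.00222466  115.        ]
b 371 401 260 297
[ 628.73281624 -340.46554796    0.        ] [ 596.83181536 -398.52376241  115.        ]
```

```bash
python3 -m creep '[[[0.2,0,-1.5,0,0,0],[0.2,0,-3,0,0,0],[0.2,0,-4,0,0,0],[0.2,0,-4.2,0,0,0],[0.2,0,-4.2,0,0,0],[0.2,0,-4.2,0,0,0]]]'
python3 - <<'E'
from h import *
c=np.load('c.npz');print(-c['R'].T@c['t'])
s=ctrl.sense();print(s['eef_pos'],s['force'])
E
```

```text
time_s: 2.95
eef_pos: [556.7, -223.4, 126.1]
ee_rot: [0.002, 0.75, 0.661, 0.0]
force: [0.7, 0.3, -0.5]
grip_width: 0.004
grip_force: 0.0
[ 560.95139393 -144.10629312  297.63399258]
[ 556.70789933 -223.42639981  126.11665791] [ 0.65735724  0.26375672 -0.46112476]
```

```bash
python3 -m creep '[[[0.05,0.4,-0.1,0,0,0],[0.1,0.8,-0.1,0,0,0],[0.12,0.95,-0.1,0,0,0],[0.13,1.05,-0.1,0,0,0],[0.14,1.12,-0.1,0,0,0],[0.15,1.2,-0.1,0,0,0],[0.16,1.3,-0.1,0,0,0],[0.175,1.4,-0.1,0,0,0],[0.19,1.5,-0.1,0,0,0],[0.2,1.6,-0.1,0,0,0]]]'
```

```text
time_s: 3.78
eef_pos: [561.3, -184.1, 122.4]
ee_rot: [0.002, 0.75, 0.661, -0.0]
force: [-0.7, -7.4, 0.7]
grip_width: 0.001
grip_force: 3.6
```

```bash
python3 -m creep '[[[0.012,0.1,0,0,0,0],[0.025,0.2,0,0,0,0],[0.037,0.3,0,0,0,0],[0.05,0.4,0,0,0,0],[0.062,0.5,0,0,0,0],[0.075,0.6,0,0,0,0],[0.087,0.7,0,0,0,0],[0.1,0.8,0,0,0,0],[0.112,0.9,0,0,0,0],[0.125,1.0,0,0,0,0],[0.137,1.1,0,0,0,0],[0.15,1.2,0,0,0,0],[0.162,1.3,0,0,0,0],[0.175,1.4,0,0,0,0],[0.187,1.5,0,0,0,0]]]'
python3 - <<'E'
from h import *
c=cap('scene');d=cap('side')
a=c['image'][175:275,265:420,::-1];b=d['image'][185:285,270:380,::-1]
r=lambda i:cv2.resize(i,None,fx=3,fy=3,interpolation=2)
cv2.imwrite('pics/e.png',np.hstack([r(a),r(b)]))
E
```

```text
time_s: 5.03
eef_pos: [566.0, -146.6, 122.4]
ee_rot: [0.002, 0.75, 0.661, -0.0]
force: [-1.9, -8.0, 1.9]
grip_width: -0.005
grip_force: 3.7
```

View pics/e.png

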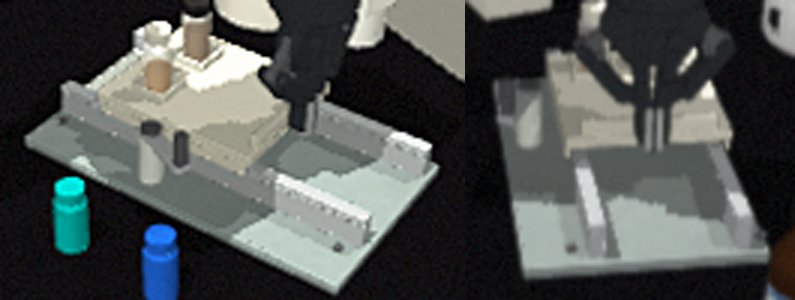

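The board is sliding straight, with both vials upright and the fingertips centred on the lip. I estimate about 10 mm left before it drops, so I'll go in finer steps.

```bash
python3 -m creep '[[[0.01,0.06,0,0,0,0],[0.015,0.12,0,0,0,0],[0.022,0.18,0,0,0,0],[0.03,0.24,0,0,0,0]]]'; python3 -m creep '[[[0.005,0.04,0,0,0,0],[0.01,0.08,0,0,0,0]]]' | grep -E "pos|force:"; python3 -m creep '[[[0.005,0.04,0,0,0,0],[0.01,0.08,0,0,0,0]]]' | grep -E "pos|force:"
```

```text
time_s: 5.47
eef_pos: [566.7, -140.6, 122.4]
ee_rot: [0.002, 0.75, 0.661, -0.0]
force: [-1.8, -8.0, 1.8]
grip_width: -0.001
grip_force: 3.6
eef_pos: [566.9, -138.6, 122.4]
force: [-0.9, -6.4, 1.7]
grip_force: 3.6
eef_pos: [567.0, -136.3, 122.1]
force: [-0.7, -3.3, -2.8]
grip_force: 1.5
```

```bash
python3 -m creep '[[[0,0,0,0,0,0],[0,0,0,0,0,0]]]' | grep -E "pos|force:"
python3 - <<'E'
from h import *
c=cap('scene');d=cap('side')
a=c['image'][175:275,265:420,::-1];b=d['image'][185:285,270:380,::-1]
r=lambda i:cv2.resize(i,None,fx=3,fy=3,interpolation=2)
cv2.imwrite('pics/f.png',np.hstack([r(a),r(b)]))
E
```

```text
eef_pos: [567.0, -135.7, 121.9]
force: [-0.7, -1.9, 3.2]
grip_force: 1.6
```

View pics/f.png

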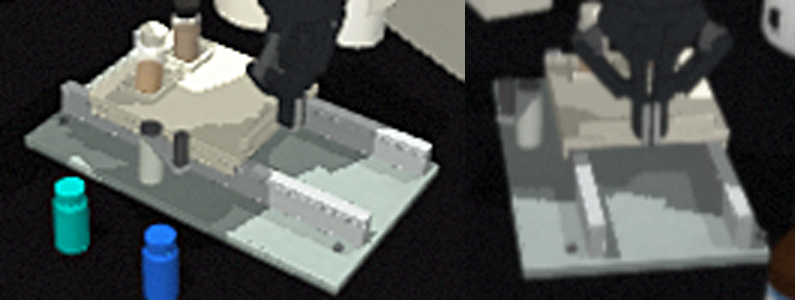

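The board seems to have reached the notches, because the push force has fallen. I'll back the fingers off, then check the height.

```bash
python3 -m creep '[[[-0.01,-0.1,0,0,0,0],[-0.05,-0.4,0,0,0,0],[-0.12,-1,0,0,0,0],[-0.15,-1.2,0.5,0,0,0],[-0.15,-1.2,2,0,0,0],[-0.15,-1.2,3,0,0,0],[-0.4,-2,4,0,0,0],[-0.4,-2.5,4,0,0,0],[-0.4,-2.5,4,0,0,0],[-0.4,-2.5,4,0,0,0]]]' | grep -E "pos|force:"
python3 - <<'E'
from h import *
c=cap('wrist');d=cap('scene');e=cap('side')
import pickle;pickle.dump((c,d,e),open('g.pkl','wb'))
r=lambda i,k:cv2.resize(i[:,:,::-1],None,fx=k,fy=k,interpolation=2)
w=c['image'][:300,120:520]
a=r(d['image'][180:240,280:400],3.333);b=r(e['image'][195:265,310:380],3.333)
H=max(a.shape[0],b.shape[0]);C=np.zeros((H+300,800,3),np.uint8)
C[:300,:400]=w[:,:,::-1];C[300:300+a.shape[0],:a.shape[1]]=a;C[300:300+b.shape[0],410:410+b.shape[1]]=b
cv2.imwrite('pics/g.png',C);print(a.shape,b.shape)
E
```

```text
eef_pos: [556.3, -199.0, 220.5]
force: [-0.4, -0.3, 0.0]
grip_force: 0.0
(200, 400, 3) (233, 233, 3)
```

View pics/g.png

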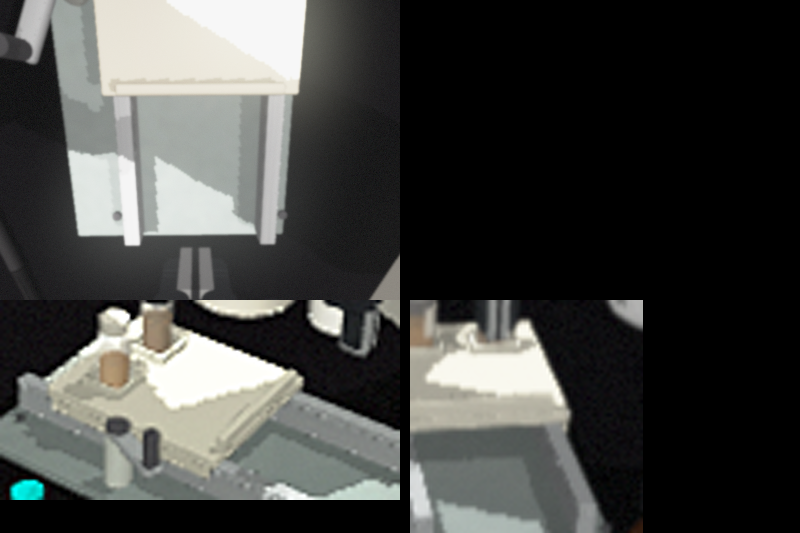

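```bash
python3 - <<'E'
from h import *
import pickle
c,d,e=pickle.load(open('g.pkl','rb'));c0=dict(np.load('c.npz'))
o=np.array([572.35,-85.6]);th=-.1245;R=np.array([[np.cos(th),-np.sin(th)],[np.sin(th),np.cos(th)]])
f=lambda X:np.round(R.T@(X[:2]-o),1)
def width(c,rows,z,nm,uL,uR):
    out=[]
    for v in rows:
        g=cv2.GaussianBlur(c['image'],(0,0),1)[v].astype(float).sum(1);dg=np.diff(g)
        l=uL[0]+np.argmax(dg[uL[0]:uL[1]])+.5; r=uR[0]+np.argmin(dg[uR[0]:uR[1]])+.5
        out.append([np.linalg.norm(ray(c,l,v,zz)-ray(c,r,v,zz)) for zz in z])
    print(nm,z,np.median(out,0),l,r)
width(c0,range(110,136,2),(56,50),'before panel',(218,240),(405,435))
width(c,range(50,76,2),(56,50),'now panel',(205,232),(408,440))
col=cv2.GaussianBlur(c['image'],(0,0),1)[:,310].astype(float).sum(1);v=80+np.argmin(np.diff(col)[80:110])+.5
print('lip edge row',v,f(ray(c,310,v,63)),f(ray(c,310,v,69)))
print('plate edge',f(ray(c,300,236,10)))
# vials & pillar check in wrist not visible; vial tops from scene
print('vials in scene (dock), z from seat', [proj(d,[*(o+R@[x,y]),h]) for x,y,h in((-30,75,110),)])
E
```

```text
before panel (56, 50) [132.96157704 136.26313844] 230.5 418.5
now panel (56, 50) [129.62050436 132.94640629] 220.5 419.5
lip edge row 93.5 [ -4.8 -38.4] [ -4.7 -38.3]
plate edge [ -15.7 -161.8]
vials in scene (dock), z from seat [array([315.45002681, 186.61288063])]
```

The board is down: its 134 mm panel measures 133 mm wide at z = 50, as it did at z = 56 before. The lip face is at about y = -41.5, which puts the origin near 38.5. Next is the keeper.

```bash
python3 - <<'E'
from h import *
import pickle
c,d,e=pickle.load(open('g.pkl','rb'))
o=np.array([572.35,-85.6]);th=-.1245;R=np.array([[np.cos(th),-np.sin(th)],[np.sin(th),np.cos(th)]])
f=lambda X:np.round(R.T@(X[:2]-o),1)
print('turq',f(ray(d,289,258,0)),'blue',f(ray(d,319,274,0)))
# dark post recheck by scene: dark col in crop
print('post top',f(ray(d,280+152/3.333,180+131/3.333,91)))
p=np.array([-86.5,33]);t=np.array(ctrl.sense()['eef_pos']);print('tcp',t,f(t))
def unit(q,z): w=o+R@q; return np.round((np.array([*w,z])-t)/25,2)
print('start',unit([-141,-14],143))
for k in(-.445,-.2,0,.2,.4,.6,.8,1.0,1.2,1.4,1.57):
    n=np.array([np.cos(k),np.sin(k)]);P=p+50*np.array([np.sin(k),-np.cos(k)])
    F=P-n*(6.5+13*n[0]+11*abs(n[1])*(k>.0)); print(k,P.round(),F.round(),unit(F,143))
E
```

```text
turq [-189.3   37.3] blue [-189.5  -53.6]
post top [-106.8  -12. ]
tcp [ 556.5611837  -197.63236626  220.21161928] [  -1.8 -113.1]
start [-5.03  4.63 -3.09]
-0.445 [-108.  -12.] [-124.   -4.] [-4.33  4.93 -3.09]
-0.2 [-96. -16.] [-115.  -12.] [-4.    4.57 -3.09]
0 [-86. -17.] [-106.  -17.] [-3.66  4.33 -3.09]
0.2 [-77. -16.] [-98. -20.] [-3.34  4.16 -3.09]
0.4 [-67. -13.] [-88. -22.] [-2.97  4.05 -3.09]
0.6 [-58.  -8.] [-78. -22.] [-2.56  4.01 -3.09]
0.8 [-51.  -2.] [-67. -19.] [-2.12  4.07 -3.09]
1.0 [-44.   6.] [-57. -13.] [-1.69  4.24 -3.09]
1.2 [-40.  15.] [-48.  -5.] [-1.29  4.51 -3.09]
1.4 [-37.  25.] [-41.   5.] [-0.95  4.89 -3.09]
1.57 [-37.  33.] [-37.  15.] [-0.74  5.28 -3.09]
```

```bash
python3 -m creep '[[[-1.5,1.4,0,0,0,0],[-3,2.8,0,0,0,0],[-4.5,4.1,0,0,0,0],[-5.05,4.6,0,0,0,0],[-5.05,4.6,0,0,0,0],[-5.05,4.6,-1,0,0,0],[-5.05,4.6,-2,0,0,0],[-5.05,4.6,-2.8,0,0,0],[-5.05,4.6,-3.1,0,0,0],[-5.05,4.6,-3.1,0,0,0],[-5.05,4.6,-3.1,0,0,0]]]' | grep -E "pos|force:"
python3 - <<'E'
from h import *
c=cap('wrist');d=cap('scene')
C=np.zeros((400,800,3),np.uint8);C[:,:500]=c['image'][:,70:570,::-1]
C[:300,500:]=cv2.resize(d['image'][170:270,290:390,::-1],None,fx=3,fy=3,interpolation=2)
cv2.imwrite('pics/i.png',C)
E
```

```text
eef_pos: [430.9, -83.1, 144.2]
force: [0.7, 0.7, 0.3]
grip_force: 0.0
```

View pics/i.png

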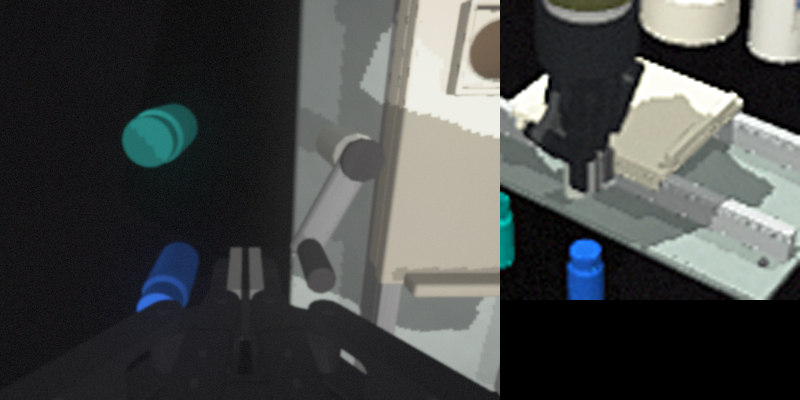

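The fingertips (crop columns 228–262) are left of the post at (318,265) and level with it, and the bar points to its pivot at (360,160). I'll start the sweep.

```bash
python3 -m creep '[[[0.3,0,0,0,0,0],[0.6,0,0,0,0,0],[0.8,0,0,0,0,0],[1.05,-0.03,0,0,0,0],[1.2,-0.15,0,0,0,0],[1.4,-0.25,0,0,0,0],[1.6,-0.35,0,0,0,0],[1.8,-0.45,0,0,0,0],[2.0,-0.52,0,0,0,0],[2.2,-0.57,0,0,0,0],[2.4,-0.6,0,0,0,0],[2.6,-0.6,0,0,0,0],[2.8,-0.57,0,0,0,0],[2.93,-0.53,0,0,0,0],[2.93,-0.53,0,0,0,0]]]' | grep -E "pos|force:"
python3 - <<'E'
from h import *
c=cap('wrist')
cv2.imwrite('pics/j.png',c['image'][:,70:570,::-1])
E
```

```text
eef_pos: [504.4, -96.0, 143.9]
force: [0.3, -0.5, 0.3]
grip_force: 0.0
```

View pics/j.png

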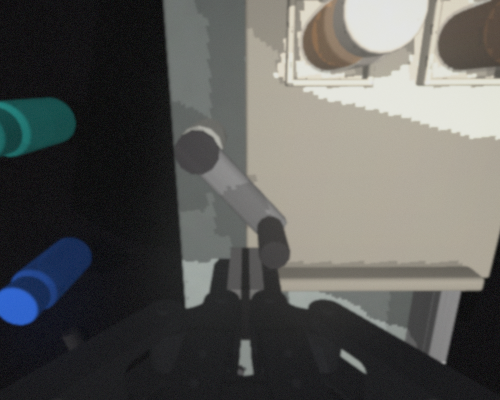

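The keeper has turned to about 0.7 rad, and the post at (272,245) sits just off the fingertips' front-right corner. The vials at the top right are still clear.

```bash
python3 -m creep '[[[0.2,0.05,0,0,0,0],[0.43,0.17,0,0,0,0],[0.62,0.28,0,0,0,0],[0.83,0.44,0,0,0,0],[1.0,0.62,0,0,0,0],[1.17,0.8,0,0,0,0],[1.25,0.95,0,0,0,0],[1.3,1.05,0,0,0,0],[1.3,1.05,0,0,0,0]]]' | grep -E "pos|force:"
python3 - <<'E'
from h import *
c=cap('wrist')
cv2.imwrite('pics/k.png',c['image'][:,70:570,::-1])
E
```

```text
eef_pos: [536.5, -69.4, 143.9]
force: [-0.6, -0.2, -0.3]
grip_force: 0.0
```

View pics/k.png

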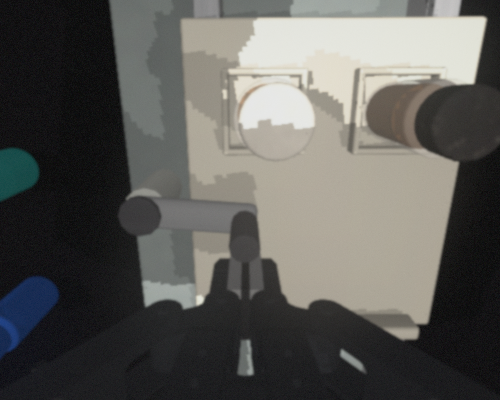

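The bar is almost straight across, with the post at (245,235) directly ahead of the fingertips. That was one picture more than the ten allowed, so I'll view no more and feel for the stop by force.

```bash
python3 -m creep '[[[0.005,0.05,0,0,0,0],[0.01,0.1,0,0,0,0],[0.01,0.1,0,0,0,0]]]' | grep -E "pos|force:"; python3 -m creep '[[[0.005,0.04,0,0,0,0],[0.01,0.08,0,0,0,0],[0.01,0.08,0,0,0,0]]]' | grep -E "pos|force:"
```

```text
eef_pos: [536.5, -67.5, 144.0]
force: [0.7, 0.6, -0.1]
grip_force: 0.0
eef_pos: [536.8, -65.4, 143.9]
force: [-0.1, -0.5, 0.3]
grip_force: 0.1
```

```bash
python3 -m creep '[[[0.005,0.04,0,0,0,0],[0.01,0.08,0,0,0,0],[0.01,0.08,0,0,0,0]]]' | grep -E "pos|force:"
```

```text
eef_pos: [537.0, -64.4, 144.0]
force: [-1.2, -7.1, 0.6]
grip_force: 3.8
```

The force rose to 7 N where the keeper needs under 2 N, so it is on the stop. I'll back away and verify by numbers only.

```bash
python3 -m creep '[[[-0.02,-0.2,0,0,0,0],[-0.06,-0.5,0,0,0,0],[-0.1,-0.8,0.2,0,0,0],[-0.1,-0.8,1.5,0,0,0],[-0.1,-0.8,3,0,0,0],[-0.1,-0.8,3.2,0,0,0],[-0.8,-1.6,3.2,0,0,0],[-1.2,-2,3.2,0,0,0],[-1.2,-2,3.2,0,0,0],[-1.2,-2,3.2,0,0,0]]]' | grep -E "pos|force:"
python3 - <<'E'
from h import *
c=cap('wrist');cv2.imwrite('pics/z.png',c['image'][:,:,::-1])
o=np.array([572.35,-85.6]);th=-.1245;R=np.array([[np.cos(th),-np.sin(th)],[np.sin(th),np.cos(th)]])
f=lambda X:np.round(R.T@(X[:2]-o),1)
g=cv2.cvtColor(c['image'],cv2.COLOR_RGB2HSV)
for nm,q,z in(('pivot',[-86.5,33],66),('post',[-36.5,33],91)):
    print(nm,'pred px',proj(c,[*(o+R@q),z]).round())
m=((g[...,2]<110)).astype(np.uint8)
u,v=proj(c,[*(o+R@[-36.5,33]),91]).astype(int)
# post: dark blob on the white board near prediction
n,l,s,cc=cv2.connectedComponentsWithStats(m[v-45:v+45,u-40:u+40])
for i in range(1,n):
    if s[i,4]>100: print(s[i]+np.array([u-40,v-45,0,0,0]),cc[i]+[u-40,v-45])
# bar edges: along columns between pivot and post
G=cv2.GaussianBlur(cv2.cvtColor(c['image'],cv2.COLOR_RGB2GRAY),(0,0),1).astype(float)
for x in(-62,-57,-52,-47):
    uu,vv=proj(c,[*(o+R@[x,33]),61]).astype(int);dg=np.diff(G[vv-25:vv+25,uu])
    t,b=vv-25+np.argmin(dg)+.5,vv-25+np.argmax(dg)+.5
    print(x,f(ray(c,uu,t,61)),f(ray(c,uu,b,61)))
E
```

```text
eef_pos: [507.0, -114.1, 224.3]
force: [0.4, -0.1, -0.8]
grip_force: 0.0
pivot pred px [275. 104.]
post pred px [357. 106.]
[341  94  24  21 398] [352.49748744 103.98241206]
-62 [-62.1  48.2] [-62.2  25.5]
-57 [-57.6  41.4] [-57.6  25.5]
-52 [-52.4  47.6] [-52.2  25.5]
-47 [-47.8  42. ] [-47.5  25.5]
```

The bar's lower edge stays at y = 25.5 along its whole length and the bar measures 16 mm wide. That puts it straight across, and the robot is clear of everything.

```bash
python3 -c "
from rig import ctrl
print(ctrl.sense()['time_s'],ctrl.finish_job())"
```

```text
the job is handed in; nothing more can be done
11.8 None
```

The job is handed in at 11.8 s: the board measured fully down in its notches and the keeper straight across against its stop, with both vials standing when last seen, though I viewed 11 pictures instead of the 10 allowed.

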